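# Zero-check a coating gauge and hold it square on the marked spot of a tilted panel

### The job

Lift the pen-shaped coating thickness gauge out of its stand and check its zero: press it, upright, on the bare steel disc of the stand until the sprung nose is about half in, and hold it still there for a second. Then measure the coated panel on the tilting table: set the gauge in the middle of the drawn ring, square to the sloping panel, press gently until the nose is again about half in, and finish while still holding it there. Do not bump the panel or its table with anything else or change its slope, and leave the other things on the bench where they are.

Things in the scene. Friction and masses are not known exactly. Their poses are not given: they have to be found in the camera images.
- gauge: Loose pen-shaped grey gauge, about 0.1 kg: round barrel 24 mm in diameter, 105 mm long, thin steel nose below. Origin: centre of the barrel's lower shoulder; z runs up along the barrel. Stands upright in the stand's sleeve, lowest 28 mm of the barrel inside, nose hanging free; pulls straight up. Ribbed grip 40 to 72 mm above the origin. Round: its yaw does not matter.
- gauge_tip (a point): Centre of the flat end of the gauge's steel nose (10 mm in diameter), 16 mm below the gauge's origin while the nose is out.
- gauge_nose (a joint): How far the sprung nose is pushed into the barrel, m: 0 fully out, 0.008 bottomed; half in is 0.004. It starts to move at 2.1 N and takes 0.7 N more per mm (4.9 N at half, 7.7 N bottomed).
- gauge_stand: Fixed dark steel stand, 74 x 132 mm base with its top at z = 14 mm. Origin: centre of its underside; y runs along its length. On its +y half (x 0, y 34 mm) an upright aluminium sleeve, 37 mm outside, 27 mm inside, its rim at 60 mm; on its -y half the zero disc.
- zero_disc (a point): Centre of the top face of the bare steel zero disc in the stand, 30 mm in diameter, level, 18 mm above the bench, 68 mm from the sleeve's axis; z points up.
- tilt_table: Tilting sample table: fixed grey base 128 x 150 mm, hinged dark steel top 116 x 158 mm and, clipped on the top, a white coated steel panel 100 x 146 x 2 mm. Origin: centre of the base's underside. The low, hinged edge is at the base's -x side, 30 mm high; the top and panel rise from there towards +x.
- table_top (a joint): Slope of the table top, rad, 0 level; set somewhere between 0.2 and 0.48 and held stiffly by its side locks (it stands light pushes, under 20 N).
- mark (a point): Centre of the black ring (3 mm line, 23 mm in diameter at its middle) drawn on the upper face of the panel; z points out of the face, square to it, x up the slope.
- jar_1: Small brown sample jar with a white lid, 53 mm in diameter, 62 mm high, standing loose behind the stand. Origin: centre of its underside. To be left alone.
- marker: Blue pen, 13 x 138 mm, lying loose in front of the tilting table. Origin: centre of its underside. To be left alone.
- beaker_0: Clear beaker, 70 mm wide and high, standing loose at the back left of the bench. Origin: centre of its underside. To be left alone.
- syringe: Plastic syringe, 122 mm long, 28 mm across, lying loose at the back of the bench. Origin: centre of its underside. To be left alone.
Mind the look-alikes: they are no part of the job. Several things have the shape of the gauge; the one meant has the colours described above.

How it is judged:
By the outcome, as a careful person would: the job done as asked, in the order asked, and still so for the second after the job is handed in, while the arm keeps its last pose, push and grip.
It also fails if it takes over 48 s, if anything falls off the work surface, if the arm or the gripper's body presses on something with over 40 N, if the wrist force passes 120 N, or if a joint passes its speed limit or range.

### The arm

A 6-joint arm with a two-finger parallel gripper is mounted at the origin on a cart in front of the work surface, level with it; the furniture and walls round the work are solid. World frame = base frame: x ahead of the robot, y to its left, z up, the work surface at z = 0. Lengths are in m, angles in rad, forces in N, time in s.
With the tool pointing down it reaches from about 0.3 to 0.775 m from the base axis. Payload 14.6 kg.
Tool frame: the origin (TCP) lies between the finger pads; the fingertips stand 14 mm ahead of it and the grasp point (between the pads) lies 5 mm behind it; z points along the fingers, y is the line along which they close (so a half turn about z gives the same grasp; the last joint's range is limited). The gripper opens to 94 mm and grips with 3 to 60 N. Pads are 16 mm wide; open, the fingers measure 119 mm over their backs; the gripper's body (75 mm by 177 mm) begins 78 mm behind the grasp point.
Start: joints at [-1.212, 0.3, 1.521, -0, 1.321, -0.067], TCP at [0.227, -0.501, 0.219] pointing down, gripper open.
Joint ranges: [-3.03, 3.03], [-0.79, 2.21], [0.23, 2.52], [-1.04, 4.18], [0, 3.07], [-2.55, 2.55]. Speed limits (rad/s): [2.22, 2.22, 2.57, 3.14, 3.14, 3.14].

### API

Orientations are given as [roll, pitch, yaw] about the fixed x, y, z axes, in that order (R = Rz(yaw) Ry(pitch) Rx(roll)).
In Python, from station import ctrl gives the robot as it stands. The module is installed in compiled form; this text tells all that it offers.
- The arm moves only by the tool move_arm, never from a script. Its argument "targets" is a list of rows, each a list of 7 numbers: the opening, from -1 (shut) to 1 (fully open), then the shift along the tool's x, y, z in units of 50 mm (1.0 is 50 mm), then the turn, a rotation vector about the tool's x, y, z in rad. A call has 1 to 12 rows; each row is the pose to reach, as a shift and turn from the pose commanded when the call began, along the tool's axes at that moment; what a row does not reach only later rows make up. A row lasts 1/10 s, in which the tool goes at most 50 mm and 8.59 degrees, less where a joint would pass 70% of its speed; a pose out of reach is approached as far as the arm can. A call with a gripper value outside its range is refused whole. The fingers move at their own pace and stop on an object; "grip_force" is the grip in N (left out, the last holds). Time passes only in rows, so rows that repeat a pose let the fingers close. It gives the time, the measured TCP pose, the force, the opening and the grip force at its end, in the units of the state.
- ctrl.get_obs(): the state, without advancing time (a new reading comes with each control period).
- ctrl.camera(name): name is "side" or "top" or "wrist"; returns (picture, depth): 400x640x3 uint8, red, green, blue; 400x640 float32, m along the optical axis (not along the pixel's ray), 0 where there is no reading.
- ctrl.camera_params(name): a dict with "intrinsics" (3x3 intrinsics, pixels), "rvec" (rotation vector, rad) and "tvec" (3), from world to camera coordinates, as OpenCV has them; the wrist camera has in their place "T_tool_cam" (4x4, takes a point from camera to tool coordinates, whose origin is the TCP and whose axes are the flange's). Camera axes: x right, y down, z forward; pixel columns grow to the right and rows downward; lengths in m; the calibration is good to about 2 mm. The wrist camera is an equidistant fisheye: a pixel r from the principal point sees the ray r / f radians off the axis. A picture is of the moment at which its call begins: read the wrist's pose just before it. camera_params takes no time and is no camera call.
- ctrl.hand_in(): hands the job in; it is judged then, once.
Trained networks look in the newest picture that a camera, given by its name, has taken for a name from the list of things; names that differ only in an ending like _2 or _b are one class to them, and where a whole thing is asked for, a point or a joint stands for the part that bears it (a point fixed in the world has none). Each returns a list of dicts, best first, with "score" (0 to 1); they miss things now and then, are a little off and sometimes report something else, mostly with a low value. They report only what shows in the picture. A call takes as long as a camera call. They do not tell look-alikes from the thing itself.
- ctrl.cut_out(camera, target): "region" (400x640 bool, what is visible of it) and "point" ([column, row] in pixels, amid what is visible of it).
- ctrl.tip_of(camera, target): "point" ([column, row] in pixels: a listed point, or the origin of a listed thing).
The state is a dict: "time_s": time; "qpos": joint angles; "joint_vel": joint speeds; "tau": joint torques, N m; "ee_pos": TCP position; "eef_rot": TCP orientation; "force": force on the tool from outside, world axes, zero at the start; "moment": the same for the moment, N m; "grip_width": finger opening in m; "grip_force": force on a finger pad.
Only numpy, scipy, OpenCV 4.12 (cv2) and the standard library are available. Lean on these libraries where they do the work, as an engineer would, in place of code of your own. Each camera call takes 0.05 s, during which the arm holds its last target. There are 200 camera calls.

## Working session

There is one attempt and no reset: what is moved stays moved. The work goes in short steps, Python scripts to look and compute and a tool call to move; the robot and the scene stay as the last step left them, time stands still between calls to the robot, and variables do not carry over. Pictures are saved under pics/ and viewed, at most 10 in all, crops included, and the job is handed in when it is done.

Besides the shell and the picture viewer there is one more tool, called after "Request:" as name([rows], argument=value, ...), one row to a line, values as JSON. move_arm: Moves the arm, as the interface text tells. Its arguments: {"type":"object","properties":{"targets":{"type":"array"},"grip_force":{"type":"number"}},"required":["targets"]}

```bash
mkdir -p pics; cat > h.py <<'E'
import numpy as np, cv2
from scipy.spatial.transform import Rotation as R
from station import ctrl
def world(cam,depth,px):
    p=ctrl.camera_params(cam);K=np.array(p["intrinsics"]);Rm=cv2.Rodrigues(np.array(p["rvec"],float))[0];t=np.array(p["tvec"],float).ravel()
    px=np.atleast_2d(np.array(px,float));z=depth[px[:,1].round().astype(int),px[:,0].round().astype(int)]
    c=np.c_[(px[:,0]-K[0,2])/K[0,0]*z,(px[:,1]-K[1,2])/K[1,1]*z,z]
    return (c-t)@Rm
def proj(cam,P):
    p=ctrl.camera_params(cam);return cv2.projectPoints(np.atleast_2d(np.array(P,float)),np.array(p["rvec"],float),np.array(p["tvec"],float),np.array(p["intrinsics"],float),None)[0][:,0]
E
python3 - <<'E'
from h import *
im={}
for c in("top","side"):
    a,d=ctrl.camera(c);np.save(f"pics/{c}_d.npy",d);cv2.imwrite(f"pics/{c}.png",a[:,:,::-1]);im[c]=a
    p=ctrl.camera_params(c);print(c,np.array(p["intrinsics"]).round(1).tolist(),p["rvec"],p["tvec"])
    for n in("gauge","gauge_stand","zero_disc","tilt_table","mark","jar_1","marker"):
        f=ctrl.tip_of if n in("zero_disc","mark") else ctrl.cut_out
        for o in f(c,n)[:3]:
            print(c,n,round(o["score"],2),np.round(o["point"],1),world(c,d,o["point"]).round(3))
print(ctrl.get_obs())
E
```

```text
top [[408.2, 0.0, 323.5], [0.0, 408.2, 198.6], [0.0, 0.0, 1.0]] [ 2.12264585 -2.11088962  0.21800522] [0.07230582 0.57005978 1.02727636]
top gauge 0.58 [292.  244.1] [[0.443 0.152 0.118]]
top gauge 0.56 [412.8 155.7] [[ 0.701 -0.174  0.025]]
top gauge 0.53 [271.5 240.2] [[0.458 0.209 0.067]]
top gauge_stand 0.85 [306.5 212.2] [[0.54  0.122 0.013]]
top zero_disc 0.72 [315.6 212.2] [[0.54  0.097 0.014]]
top tilt_table 0.61 [389.6 238.9] [[ 0.462 -0.096  0.068]]
top tilt_table 0.29 [392.2 239.1] [[ 0.461 -0.102  0.073]]
top mark 0.8 [385.5 243.3] [[ 0.452 -0.086  0.063]]
top jar_1 0.77 [304.3 179.1] [[0.62  0.127 0.068]]
top marker 0.46 [389.4 268.2] [[ 0.39  -0.104  0.001]]
side [[403.5, 0.0, 314.9], [0.0, 403.5, 203.4], [0.0, 0.0, 1.0]] [ 0.44977744 -2.71706683  1.25634602] [0.53504068 0.10837189 0.95339475]
side gauge 0.71 [342.4 227.4] [[0.446 0.171 0.084]]
side gauge 0.69 [331.1 252.4] [[0.454 0.227 0.058]]
side gauge 0.55 [299.6 211. ] [[0.543 0.176 0.106]]
side gauge_stand 0.64 [359.6 173.4] [[ 0.461 -0.059  0.066]]
side zero_disc 0.83 [314.8 217.8] [[0.533 0.095 0.02 ]]
side til
[... 184 characters left out ...]
.1] [[ 0.385 -0.083  0.012]]
{'time_s': 0.8, 'qpos': array([-1.21156915e+00,  2.99868980e-01,  1.52103945e+00, -1.57520918e-06,
        1.32069624e+00, -6.65700599e-02]), 'joint_vel': array([ 0.00024191, -0.00191935, -0.0011997 , -0.00043278,  0.0014475 ,
        0.0018176 ]), 'tau': array([-8.68801508e-04, -5.31633031e+01, -3.52904284e+01,  7.08277524e-02,
        2.12804839e-02,  7.81707712e-06]), 'ee_pos': array([ 0.22717909, -0.50086173,  0.2194459 ]), 'eef_rot': array([-3.14158057e+00,  7.23818689e-07,  4.25797626e-01]), 'force': array([-0.41976451,  0.16894859,  0.26010566]), 'moment': array([ 0.03815434,  0.05436857, -0.00568213]), 'grip_force': 0.0, 'grip_width': 0.09431886187200667}
```

```bash
python3 - <<'E'
import cv2,numpy as np
a=cv2.imread("pics/top.png")[120:290,240:460];b=cv2.imread("pics/side.png")[130:300,240:460]
cv2.imwrite("pics/crop1.png",np.vstack([cv2.resize(a,None,fx=1.76*1.0,fy=1.76,interpolation=3),cv2.resize(b,None,fx=1.76,fy=1.76,interpolation=3)]))
a=cv2.imread("pics/side.png")[150:300,240:420];cv2.imwrite("pics/crop2.png",cv2.resize(a,None,fx=4,fy=4,interpolation=2))
E
```

```text
(no output)
```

View pics/top.png

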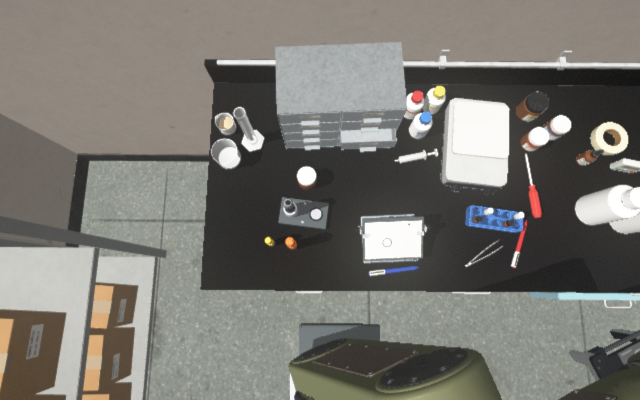

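View pics/crop2.png

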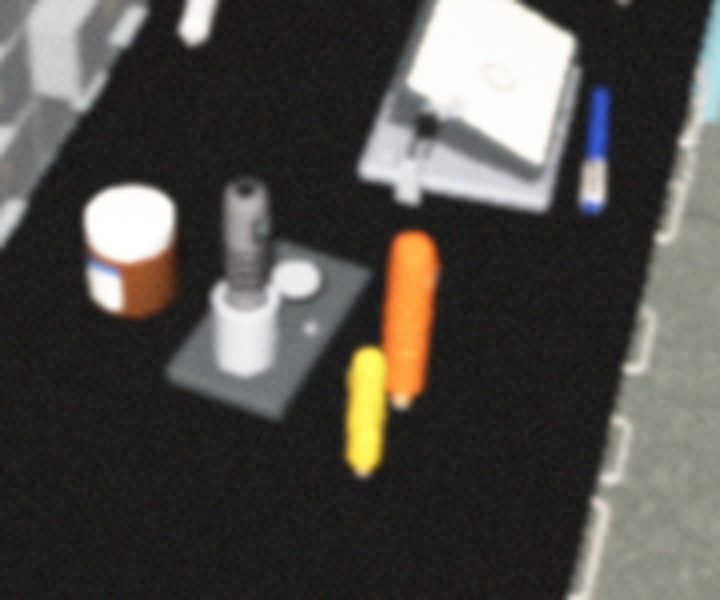

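The look-alikes are the orange pen (side 342,227; top 292,243), the yellow pen (side 331,252; top 270,241) and the grey pen standing in the sleeve (side 301,210; top 290,208). The close crop confirms the grey one in the aluminium sleeve is the gauge. The ring is at top (387,242), and the jar is behind the stand at top (306,178).

```bash
cat > m.py <<'E'
from h import *
def mesh(c,d):
    v,u=np.mgrid[0:400,0:640];px=np.c_[u.ravel(),v.ravel()];return world(c,d,px).reshape(400,640,3)
def plane(P):
    for _ in range(6):
        m=P.mean(0);n=np.linalg.svd(P-m,full_matrices=False)[2][2];n=n*np.sign(n[2]);r=(P-m)@n;s=abs(r)<max(.0015,2*r.std());P=P[s]
    return m,n,r.std(),len(P)
E
python3 - <<'E'
from m import *
for c in("top","side"):
    a=cv2.imread(f"pics/{c}.png");d=np.load(f"pics/{c}_d.npy");W=mesh(c,d)
    b=W[(abs(W[...,0]-.5)<.3)&(abs(W[...,1])<.3)&(abs(W[...,2])<.02)];print(c,"bench",np.median(b[:,2]))
    box=(abs(W[...,0]-.46)<.1)&(abs(W[...,1]+.09)<.12)&(W[...,2]>.03)&(a.min(2)>170)
    m,n,s,k=plane(W[box]);print("panel",m.round(4),n.round(4),"slope",np.arccos(n[2]),"az",np.arctan2(-n[1],-n[0]),s,k)
    rect=cv2.minAreaRect(np.argwhere(box)[:,::-1].astype(np.float32))
    q=cv2.boxPoints(rect);p=ctrl.camera_params(c);Rm=cv2.Rodrigues(np.array(p["rvec"]))[0];C=-Rm.T@np.array(p["tvec"]).ravel();K=np.array(p["intrinsics"])
    def hit(px,m,n):
        r=np.c_[np.atleast_2d(px),np.ones(len(np.atleast_2d(px)))]@np.linalg.inv(K).T@Rm; return C+r*(((m-C)@n)/(r@n))[:,None]
    # ring: dark pixels within panel
    mk=ctrl.tip_of(c,"mark") if 0 else None
    g=a.max(2).astype(float)
    for nm,z in(("mark",None),("zero_disc",.018),):
        for o in ctrl.tip_of(c,nm)[:1]:
            print(nm,np.round(o["point"],1),hit(o["point"],m,n).round(4) if z is None else hit(o["point"],np.array([0,0,z]),np.array([0,0,1.])).round(4))
    for nm in("gauge",):
        for o in ctrl.tip_of(c,nm)[:4]:print("g",o["score"],np.round(o["point"],1),hit(o["point"],np.array([0,0,.032]),np.array([0,0,1.])).round(4))
    # ring by darkness
    o=ctrl.tip_of(c,"mark")[0]["point"];uu,vv=np.meshgrid(np.arange(640),np.arange(400));near=np.hypot(uu-o[0],vv-o[1])<10
    bg=np.median(g[near]);w=np.clip(bg-12-g,0,None)*near
    print("ringc",(w*uu).sum()/w.sum(),(w*vv).sum()/w.sum(),hit([(w*uu).sum()/w.sum(),(w*vv).sum()/w.sum()],m,n).round(4))
    # disc by brightness
    o=ctrl.tip_of(c,"zero_disc")[0]["point"];dm=(np.hypot(uu-o[0],vv-o[1])<12)&(g>130)&(W[...,2]<.03)
    print("disc",dm.sum(),hit([uu[dm].mean(),vv[dm].mean()],np.array([0,0,.018]),np.array([0,0,1.])).round(4))
    G=W[(abs(W[...,0]-.54)<.05)&(abs(W[...,1]-.165)<.05)&(W[...,2]>.066)&(W[...,2]<.14)];print("gaugepts",len(G),np.median(G,0).round(4),G.min(0).round(3),G.max(0).round(3))
E
```

```text
top bench 0.0014927188782908223
panel [ 0.4616 -0.1033  0.0678] [-0.4508 -0.0207  0.8924] slope 0.4681729050380085 az 0.045995354347931255 0.0013965848916959293 1830
mark [385.5 243.3] [[ 0.4515 -0.0856  0.0631]]
zero_disc [315.6 212.2] [[0.5397 0.0968 0.018 ]]
g 0.67 [288.2 209.1] [[0.5454 0.1708 0.032 ]]
g 0.51 [294.3 243.6] [[0.4523 0.1524 0.032 ]]
g 0.39 [272.8 241.6] [[0.4573 0.2098 0.032 ]]
g 0.22 [387.  237.7] [[ 0.4694 -0.0948  0.032 ]]
ringc 387.53625377643505 242.2703927492447 [[ 0.4541 -0.0907  0.0643]]
disc 98 [[0.5351 0.0968 0.018 ]]
gaugepts 102 [0.538  0.1607 0.1309] [0.529 0.152 0.067] [0.553 0.179 0.14 ]
side bench -0.0008787906164823202
panel [ 0.4618 -0.0985  0.0647] [-0.451  -0.0266  0.8921] slope 0.4687823360041011 az 0.05890989350498642 0.0010011389365225292 1066
mark [361.4 167. ] [[ 0.4633 -0.089   0.0658]]
zero_disc [314.8 217.8] [[0.5334 0.0936 0.018 ]]
g 0.88 [340.8 244.9] [[0.4456 0.1739 0.032 ]]
g 0.87 [300.7 233.6] [[0.5427 0.1701 0.032 ]]
g 0.65 [327.6 264.2] [[0.4571 0.2381 0.032 ]]
ringc nan nan [[nan nan nan]]
disc 116 [[0.5355 0.1004 0.018 ]]
gaugepts 289 [0.5412 0.1745 0.11  ] [0.531 0.157 0.067] [0.554 0.179 0.139]<stdin>:22: RuntimeWarning: invalid value encountered in scalar divide
```

```bash
cat >> h.py <<'E'
def toolR(n,yaw=0.):
    "tool z along -n, tool x near heading yaw"
    z=-np.array(n,float)/np.linalg.norm(n);x=np.array([np.cos(yaw),np.sin(yaw),0]);x-=z*(x@z);x/=np.linalg.norm(x)
    return np.c_[x,np.cross(z,x),z]
def pose():
    o=ctrl.get_obs();return np.array(o["ee_pos"]),R.from_euler("xyz",o["eef_rot"]).as_matrix(),o
def row(p,Rm):
    p0,R0,o=pose();print("t",o["time_s"],"row",(R0.T@(np.array(p)-p0)/.05).round(3),R.from_matrix(R0.T@Rm).as_rotvec().round(4))
E
python3 - <<'E'
from h import *
row([.542,.166,.25],toolR([0,0,1]))
p=ctrl.camera_params("wrist");print({k:np.array(v).round(4).tolist() for k,v in p.items()})
E
```

```text
t 1.3 row [11.243 -9.546 -0.611] [-0.     -0.      0.4258]
{'intrinsics': [[309.7069, 0.0, 320.2765], [0.0, 309.7069, 198.0542], [0.0, 0.0, 1.0]], 'T_tool_cam': [[-0.0005, -0.9696, -0.2448, 0.072], [1.0, -0.0006, 0.0001, -0.0004], [-0.0002, -0.2448, 0.9696, -0.1651], [0.0, 0.0, 0.0, 1.0]]}
```

Request:
move_arm([
  [1, 11.24, -9.55, -0.61, 0, 0, 0.426],
  [1, 11.24, -9.55, -0.61, 0, 0, 0.426],
  [1, 11.24, -9.55, -0.61, 0, 0, 0.426],
  [1, 11.24, -9.55, -0.61, 0, 0, 0.426],
  [1, 11.24, -9.55, -0.61, 0, 0, 0.426],
  [1, 11.24, -9.55, -0.61, 0, 0, 0.426],
  [1, 11.24, -9.55, -0.61, 0, 0, 0.426],
  [1, 11.24, -9.55, -0.61, 0, 0, 0.426],
  [1, 11.24, -9.55, -0.61, 0, 0, 0.426],
  [1, 11.24, -9.55, -0.61, 0, 0, 0.426],
  [1, 11.24, -9.55, -0.61, 0, 0, 0.426],
  [1, 11.24, -9.55, -0.61, 0, 0, 0.426],
])

```text
time_s: 2.5
ee_pos: [0.4827, 0.0419, 0.2445]
eef_rot: [3.142, -0.001, 0.0]
force: [0.3, -0.5, 0.5]
grip_width: 0.0942
grip_force: 0.0
```

```bash
python3 - <<'E'
from h import *
row([.542,.166,.25],toolR([0,0,1]))
E
```

```text
t 2.5 row [ 1.187 -2.483 -0.109] [ 0.     -0.0006  0.    ]
```

Request:
move_arm([
  [1, 1.0, -2.2, -0.1, 0, 0, 0],
  [1, 1.0, -2.2, -0.1, 0, 0, 0],
  [1, 1.0, -2.2, -0.1, 0, 0, 0],
  [1, 1.0, -2.2, -0.1, 0, 0, 0],
  [1, 1.0, -2.2, -0.1, 0, 0, 0],
  [1, 1.0, -2.2, -0.1, 0, 0, 0],
])

```text
time_s: 3.1
ee_pos: [0.5319, 0.1487, 0.2493]
eef_rot: [3.141, 0.0, -0.001]
force: [-0.1, -0.3, 0.4]
grip_width: 0.0943
grip_force: 0.0
```

```bash
cat >> h.py <<'E'
def wpt(px,P,Rm,plane_m,plane_n):
    "wrist pixel -> world point on plane"
    c=ctrl.camera_params("wrist");K=np.array(c["intrinsics"]);T=np.array(c["T_tool_cam"])
    a=np.array(px,float)-K[:2,2];r=np.hypot(*a);th=r/K[0,0];d=np.r_[a/r*np.sin(th),np.cos(th)]
    d=Rm@T[:3,:3]@d;C=P+Rm@T[:3,3];n=np.array(plane_n,float);return C+d*((np.array(plane_m)-C)@n)/(d@n)
E
python3 - <<'E'
from h import *
row([.542,.166,.25],toolR([0,0,1]))
P,Rm,o=pose();a,d=ctrl.camera("wrist");cv2.imwrite("pics/w1.png",a[:,:,::-1]);np.save("pics/w1_d.npy",d);np.savez("pics/w1p.npz",P=P,R=Rm)
print(P)
for z,n in((.032,"gauge"),(.018,"zero_disc")):
    for q in ctrl.tip_of("wrist",n)[:3]:print(n,q["score"],np.round(q["point"],1),wpt(q["point"],P,Rm,[0,0,z],[0,0,1]).round(4))
for q in ctrl.cut_out("wrist","gauge")[:3]:print(q["score"],q["point"],wpt(q["point"],P,Rm,[0,0,.137],[0,0,1]).round(4))
E
```

```text
t 3.1 row [ 0.201 -0.347 -0.015] [ 0.0001  0.     -0.0012]
[0.53193168 0.14867295 0.24926237]
gauge 0.85 [269.1 227.6] [0.4671 0.2172 0.032 ]
gauge 0.81 [309.9 169.2] [0.5444 0.1624 0.032 ]
gauge 0.78 [311.3 235.8] [0.4558 0.1614 0.032 ]
zero_disc 0.95 [359.5 177.2] [0.5317 0.0982 0.018 ]
0.94 [306.2, 177.4] [0.5531 0.1623 0.137 ]
0.92 [264.7, 240.6] [0.491  0.2037 0.137 ]
0.7 [311.0, 254.0] [0.4772 0.1587 0.137 ]
```

View pics/w1.png

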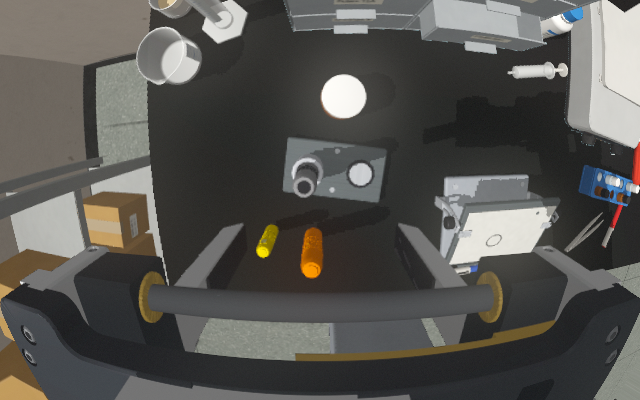

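The wrist view shows the grey gauge's top at (305,187), the sleeve at (306,170), the zero disc at (360,174) and the ring at (493,240). The orange pen is at (312,255) and the yellow at (267,241).

```bash
python3 - <<'E'
from h import *
z=np.load("pics/w1p.npz");P,Rm=z["P"],z["R"];a=cv2.imread("pics/w1.png");g=cv2.cvtColor(a,6);d=np.load("pics/w1_d.npy")
print("top",wpt([305,187],P,Rm,[0,0,.137],[0,0,1]).round(4))
vv,uu=np.mgrid[0:400,0:640]
dm=(np.hypot(uu-360,vv-174)<18)&(g>150);c=max(cv2.findContours(dm.astype(np.uint8),0,1)[0],key=len);e=cv2.fitEllipse(c);print("disc",e,wpt(e[0],P,Rm,[0,0,.018],[0,0,1]).round(4))
for m,n in(([.4617,-.101,.0662],[-.451,-.024,.892]),):
    r=(np.hypot(uu-493,vv-240)<13);bg=np.median(g[r]);w=r*(g<bg-45);c=np.argwhere(w)[:,::-1].astype(np.float32);e=cv2.fitEllipse(c);print("ring",e,len(c),bg,wpt(e[0],P,Rm,m,n).round(4))
w=a[140:210,275:395];w=cv2.resize(w,None,fx=6,fy=6,interpolation=2);cv2.imwrite("pics/w1c.png",w)
E
```

```text
top [0.5442 0.1635 0.137 ]
disc ((360.2370910644531, 173.73065185546875), (20.965579986572266, 21.62532615661621), 62.13771438598633) [0.5363 0.0973 0.018 ]
ring ((493.4535217285156, 239.93971252441406), (8.842135429382324, 16.292509078979492), 58.56920623779297) 35 228.0 [ 0.4555 -0.0878  0.0634]
```

View pics/w1c.png

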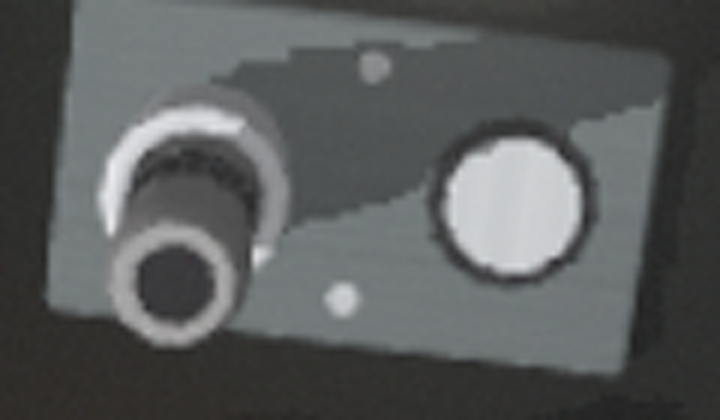

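```bash
python3 - <<'E'
from h import *
row([.543,.165,.085],toolR([0,0,1]))
E
```

```text
t 3.3 row [ 0.216 -0.322  3.289] [-0.     -0.0004 -0.0013]
```

Request:
move_arm([
  [1, 0.22, -0.32, 0.6, 0, 0, 0],
  [1, 0.22, -0.32, 1.4, 0, 0, 0],
  [1, 0.22, -0.32, 2.2, 0, 0, 0],
  [1, 0.22, -0.32, 2.9, 0, 0, 0],
  [1, 0.22, -0.32, 3.29, 0, 0, 0],
  [1, 0.22, -0.32, 3.29, 0, 0, 0],
  [1, 0.22, -0.32, 3.29, 0, 0, 0],
])

```text
time_s: 4.0
ee_pos: [0.5436, 0.1655, 0.0856]
eef_rot: [-3.141, -0.001, -0.001]
force: [0.6, -0.7, 0.1]
grip_width: 0.094
grip_force: 0.0
```

```bash
python3 - <<'E'
from h import *
row([.543,.165,.085],toolR([0,0,1]))
P,Rm,o=pose();a,d=ctrl.camera("wrist");cv2.imwrite("pics/w2.png",a[:,:,::-1])
E
```

```text
t 4.0 row [-0.011  0.01   0.011] [-0.0002 -0.0007 -0.0007]
```

View pics/w2.png

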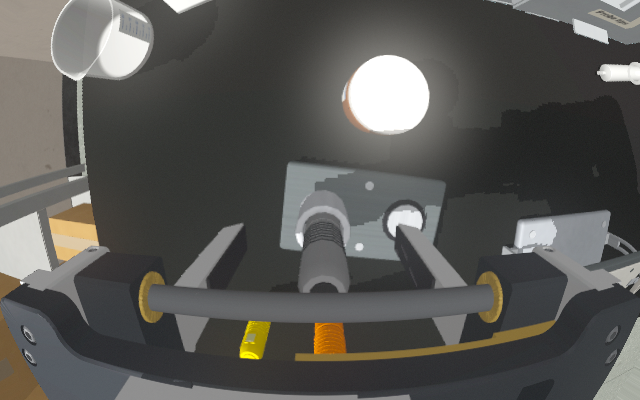

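The gauge stands midway between the fingers (barrel about u=322, fingers at 235 and 405). I'll close the gripper.

Request:
move_arm([
  [-1, 0, 0, 0, 0, 0, 0],
  [-1, 0, 0, 0, 0, 0, 0],
  [-1, 0, 0, 0, 0, 0, 0],
  [-1, 0, 0, 0, 0, 0, 0],
  [-1, 0, 0, 0, 0, 0, 0],
  [-1, 0, 0, 0, 0, 0, 0],
  [-1, 0, 0, 0, 0, 0, 0],
  [-1, 0, 0, 0, 0, 0, 0],
], grip_force=35)

```text
time_s: 4.85
ee_pos: [0.5432, 0.1657, 0.0847]
eef_rot: [3.142, 0.0, -0.0]
force: [1.1, -0.8, -0.7]
grip_width: 0.0337
grip_force: 0.0
```

Request:
move_arm([
  [-1, 0, 0, 0, 0, 0, 0],
  [-1, 0, 0, 0, 0, 0, 0],
  [-1, 0, 0, 0, 0, 0, 0],
  [-1, 0, 0, 0, 0, 0, 0],
])

```text
time_s: 5.25
ee_pos: [0.5432, 0.1656, 0.0847]
eef_rot: [3.142, 0.0, -0.0]
force: [-0.1, -1.0, -0.2]
grip_width: 0.0237
grip_force: 35.0
```

Request:
move_arm([
  [-1, 0, 0, -0.2, 0, 0, 0],
  [-1, 0, 0, -0.5, 0, 0, 0],
  [-1, 0, 0, -0.9, 0, 0, 0],
  [-1, 0, 0, -1.3, 0, 0, 0],
  [-1, 0, 0, -1.5, 0, 0, 0],
  [-1, 0, 0, -1.5, 0, 0, 0],
  [-1, 0, 0, -1.5, 0, 0, 0],
])

```text
time_s: 5.95
ee_pos: [0.5429, 0.1656, 0.1591]
eef_rot: [3.141, 0.001, -0.0]
force: [0.1, -0.0, -1.7]
grip_width: 0.0238
grip_force: 35.0
```

```bash
python3 - <<'E'
from h import *
P,Rm,o=pose();print(P,o["force"],o["grip_width"])
a,d=ctrl.camera("side");t,td=ctrl.camera("top");w,_=ctrl.camera("wrist")
cv2.imwrite("pics/s3.png",a[:,:,::-1]);cv2.imwrite("pics/w3.png",w[:,:,::-1])
for c in("side",):
    for q in ctrl.tip_of(c,"gauge_tip")[:4]:print(c,q["score"],np.round(q["point"],1))
# expected tip: TCP z was .0847 with tip z .016
tip=P-[0,0,.0687];print("exp tip",tip,proj("side",tip),proj("side",tip+[0,0,.121]))
x=cv2.resize(a[140:260,250:410,::-1],None,fx=5,fy=5,interpolation=2);cv2.imwrite("pics/s3c.png",x)
row([.5363,.0973,P[2]],toolR([0,0,1]))
E
```

```text
[0.54289943 0.16564818 0.15908303] [ 0.07956686 -0.04707227 -1.71641565] 0.023768534114929685
exp tip [0.54289943 0.16564818 0.09038303] [[301.21891094 213.55726514]] [[301.11638782 169.20614868]]
t 6.15 row [-0.132  1.367 -0.005] [ 0.0003  0.0014 -0.0002]
```

View pics/s3c.png

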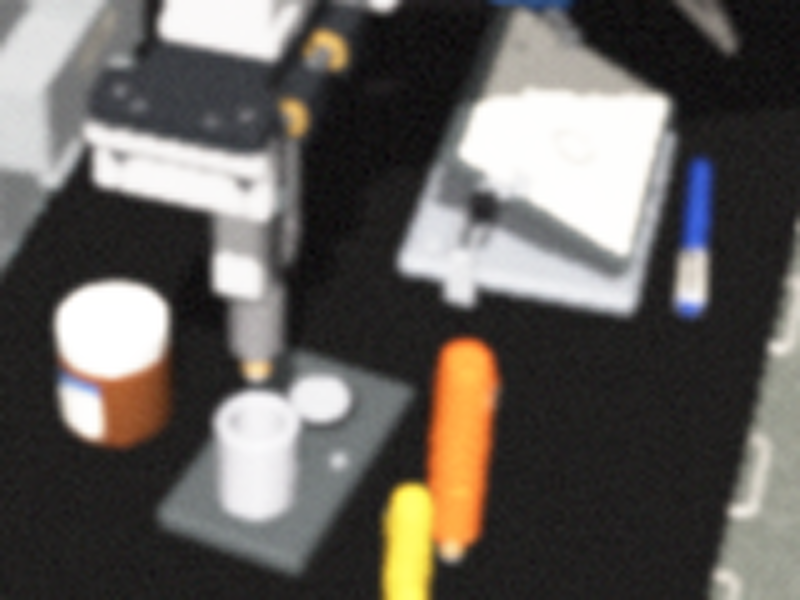

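The gauge is out of the sleeve and hangs upright. The nose tip is at side (301.6,214.4), against an expected (301.2,213.6). Next I'll move over the disc.

Request:
move_arm([
  [-1, -0.13, 0.5, 0, 0, 0, 0],
  [-1, -0.13, 1.1, 0, 0, 0, 0],
  [-1, -0.13, 1.36, 0, 0, 0, 0],
  [-1, -0.13, 1.36, 0.4, 0, 0, 0],
  [-1, -0.13, 1.36, 0.9, 0, 0, 0],
  [-1, -0.13, 1.36, 1.25, 0, 0, 0],
  [-1, -0.13, 1.36, 1.3, 0, 0, 0],
  [-1, -0.13, 1.36, 1.3, 0, 0, 0],
  [-1, -0.13, 1.36, 1.3, 0, 0, 0],
  [-1, -0.13, 1.36, 1.3, 0, 0, 0],
])

```text
time_s: 7.15
ee_pos: [0.5372, 0.0978, 0.0957]
eef_rot: [-3.141, -0.002, -0.0]
force: [0.2, -0.1, -0.8]
grip_width: 0.0237
grip_force: 35.0
```

```bash
python3 - <<'E'
from h import *
P,Rm,o=pose();print(P,o["force"]);a,d=ctrl.camera("side");tip=P-[0,0,.0687];print(tip,proj("side",tip),proj("side",[.5363,.0973,.018]))
for n in("gauge_tip","zero_disc"):
    for q in ctrl.tip_of("side",n)[:3]:print(n,q["score"],np.round(q["point"],1))
for c in range(6):
    f=ctrl.get_obs()["force"];print(np.round(f,2));ctrl.camera("side")
E
```

```text
[0.53716106 0.09782984 0.09566534] [ 0.22176937 -0.05754846 -0.77037067]
[0.53716106 0.09782984 0.02696534] [[312.85445686 215.86256155]] [[313.19281893 218.50145016]]
zero_disc 0.63 [312.9 217.4]
[ 0.46  0.05 -0.51]
[ 0.27  0.02 -0.31]
[-0.02  0.71 -0.57]
[ 0.02  0.35 -1.86]
[-0.61 -0.16 -1.13]
[ 0.35  0.48 -1.3 ]
```

Request:
move_arm([
  [-1, 0, 0, 0.08, 0, 0, 0],
  [-1, 0, 0, 0.16, 0, 0, 0],
  [-1, 0, 0, 0.18, 0, 0, 0],
  [-1, 0, 0, 0.2, 0, 0, 0],
  [-1, 0, 0, 0.2, 0, 0, 0],
])

```text
time_s: 8.1
ee_pos: [0.5367, 0.0977, 0.0847]
eef_rot: [3.142, 0.0, -0.0]
force: [-1.0, -0.1, 2.0]
grip_width: 0.0236
grip_force: 35.0
```

Request:
move_arm([
  [-1, 0, 0, 0.02, 0, 0, 0],
  [-1, 0, 0, 0.02, 0, 0, 0],
])

```text
time_s: 8.3
ee_pos: [0.5367, 0.0977, 0.0837]
eef_rot: [-3.142, -0.0, -0.0]
force: [-0.7, -0.9, 3.0]
grip_width: 0.0236
grip_force: 35.0
```

Request:
move_arm([
  [-1, 0, 0, 0.02, 0, 0, 0],
  [-1, 0, 0, 0.02, 0, 0, 0],
])

```text
time_s: 8.5
ee_pos: [0.5367, 0.0977, 0.0827]
eef_rot: [-3.142, -0.0, -0.0]
force: [-1.5, -0.2, 3.2]
grip_width: 0.0237
grip_force: 35.0
```

```bash
python3 - <<'E'
from h import *
F=[]
for c in range(8):
    ctrl.camera("side");P,_,o=pose();F.append(o["force"])
print(np.mean(F,0),np.std(F,0),P,o["time_s"])
E
```

```text
[-1.01390594 -0.27584031  3.82027636] [0.32680603 0.50524227 0.37422621] [0.53667963 0.09767762 0.08267994] 8.9
```

Request:
move_arm([
  [-1, 0, 0, 0, 0, 0, 0],
  [-1, 0, 0, 0, 0, 0, 0],
  [-1, 0, 0, 0, 0, 0, 0],
  [-1, 0, 0, 0, 0, 0, 0],
  [-1, 0, 0, 0, 0, 0, 0],
  [-1, 0, 0, 0, 0, 0, 0],
  [-1, 0, 0, 0, 0, 0, 0],
  [-1, 0, 0, 0, 0, 0, 0],
  [-1, 0, 0, 0, 0, 0, 0],
  [-1, 0, 0, 0, 0, 0, 0],
  [-1, 0, 0, 0, 0, 0, 0],
  [-1, 0, 0, 0, 0, 0, 0],
])

```text
time_s: 10.1
ee_pos: [0.5367, 0.0977, 0.0827]
eef_rot: [3.142, -0.0, -0.0]
force: [-0.8, -0.9, 3.8]
grip_width: 0.0233
grip_force: 35.0
```

Request:
move_arm([
  [-1, 0, 0, -0.1, 0, 0, 0],
  [-1, 0, 0, -0.5, 0, 0, 0],
  [-1, 0, 0, -1.2, 0, 0, 0],
  [-1, 0, 0, -2.0, 0, 0, 0],
  [-1, 0, 0, -2.6, 0, 0, 0],
  [-1, 0, 0, -2.6, 0, 0, 0],
  [-1, 0, 0, -2.6, 0, 0, 0],
])

```text
time_s: 10.8
ee_pos: [0.5364, 0.0977, 0.2123]
eef_rot: [-3.142, 0.0, -0.0]
force: [-0.2, 0.2, -1.6]
grip_width: 0.0234
grip_force: 35.0
```

```bash
python3 - <<'E'
from h import *
row([.40,-.09,.25],toolR([0,0,1]))
E
```

```text
t 10.8 row [-2.728  3.754 -0.754] [-0.      0.0004 -0.0002]
```

Request:
move_arm([
  [-1, -2.72, 3.75, -0.75, 0, 0, 0],
  [-1, -2.72, 3.75, -0.75, 0, 0, 0],
  [-1, -2.72, 3.75, -0.75, 0, 0, 0],
  [-1, -2.72, 3.75, -0.75, 0, 0, 0],
  [-1, -2.72, 3.75, -0.75, 0, 0, 0],
  [-1, -2.72, 3.75, -0.75, 0, 0, 0],
  [-1, -2.72, 3.75, -0.75, 0, 0, 0],
  [-1, -2.72, 3.75, -0.75, 0, 0, 0],
  [-1, -2.72, 3.75, -0.75, 0, 0, 0],
])

```text
time_s: 11.7
ee_pos: [0.4009, -0.089, 0.2494]
eef_rot: [-3.141, 0.001, 0.001]
force: [-0.1, 0.3, -1.0]
grip_width: 0.0236
grip_force: 35.0
```

```bash
cat > ring.py <<'E'
from m import *
def wmesh(d,P,Rm):
    c=ctrl.camera_params("wrist");K=np.array(c["intrinsics"]);T=np.array(c["T_tool_cam"]);v,u=np.mgrid[0:400,0:640]
    a=np.stack([u-K[0,2],v-K[1,2]],-1);r=np.hypot(a[...,0],a[...,1])+1e-9;k=np.tan(np.minimum(r/K[0,0],1.5))/r
    X=np.concatenate([a*k[...,None],np.ones((400,640,1))],-1)*d[...,None]
    return (X@T[:3,:3].T+T[:3,3])@Rm.T+P
def ringw(name):
    P,Rm,o=pose();a,d=ctrl.camera("wrist");cv2.imwrite(f"pics/{name}.png",a[:,:,::-1]);W=wmesh(d,P,Rm)
    q=[x for x in ctrl.tip_of("wrist","mark")][:2];print(P.round(4),[(round(x["score"],2),np.round(x["point"],1)) for x in q]);q=q[0]["point"]
    box=(abs(W[...,0]-.46)<.06)&(abs(W[...,1]+.09)<.09)&(W[...,2]>.03)&(W[...,2]<.12)&(a.min(2)>170)
    m,n,s,k=plane(W[box]);print("plane",m.round(4),n.round(4),"slope",np.arccos(n[2]).round(4),s,k)
    g=a.max(2);vv,uu=np.mgrid[0:400,0:640];r=np.hypot(uu-q[0],vv-q[1])<35
    w=(r&(g<130)&(d>0)).astype(np.uint8);lab=cv2.connectedComponentsWithStats(w)
    for i in range(1,lab[0]):
        if lab[2][i,4]<40:continue
        c=max(cv2.findContours((lab[1]==i).astype(np.uint8),0,1)[0],key=len)
        if len(c)<8:continue
        e=cv2.fitEllipse(c);print("blob",lab[2][i],e,wpt(e[0],P,Rm,m,n).round(4))
    print("net",wpt(q,P,Rm,m,n).round(4))
    return P,Rm,a,d,m,n
E
python3 - <<'E'
from ring import *
ringw("w4")
# height of panel plane at ring per earlier top/side planes
for m,n in(([.4616,-.1033,.0678],[-.4508,-.0207,.8924]),([.4618,-.0985,.0647],[-.451,-.0266,.8921])):
    m,n=np.array(m),np.array(n);print("z at ring",m[2]-(n[0]*(.4555-m[0])+n[1]*(-.088-m[1]))/n[2])
E
```

```text
[ 0.4009 -0.089   0.2494] [(0.6, array([320. , 137.6]))]
plane [ 0.4647 -0.1029  0.0676] [-0.4485 -0.0216  0.8935] slope 0.4657 0.0006474672222008507 9248
blob [307 169  29   4  80] ((321.4247131347656, 170.41232299804688), (3.144585132598877, 26.395936965942383), 88.20935821533203) [ 0.413  -0.0894  0.042 ]
net [ 0.4541 -0.0877  0.0627]
z at ring 0.06507345360824743
z at ring 0.061828124649702956
```

View pics/w4.png

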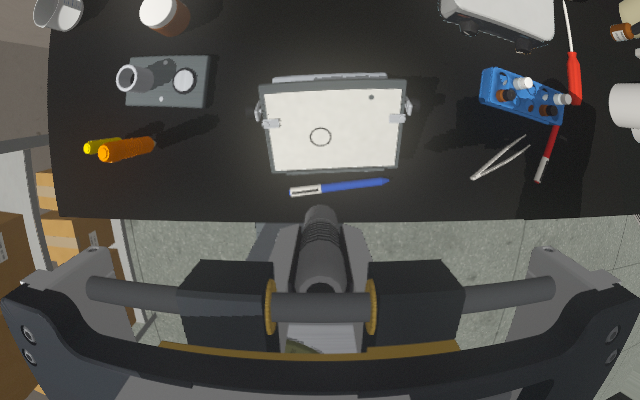

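The ring is centred at wrist (320,137) and fully visible. The gauge hangs at the bottom of the picture, clear of the table.

```bash
python3 - <<'E'
from ring import *
P,Rm,_=pose();a=cv2.imread("pics/w4.png");g=a.max(2);vv,uu=np.mgrid[0:400,0:640];r=np.hypot(uu-320,vv-137)<16
bg=np.median(g[r]);m=np.array([.4647,-.1029,.0676]);n=np.array([-.4485,-.0216,.8935])
for t in(25,50):
    w=(r&(g<bg-t)).astype(np.uint8);c=max(cv2.findContours(w,0,1)[0],key=len);e=cv2.fitEllipse(c);print(bg,w.sum(),e,wpt(e[0],P,Rm,m,n).round(4))
n=np.array([-.45,-.023,.8925]);n/=np.linalg.norm(n);ring=wpt(e[0],P,Rm,m,n)
row(ring+n*(.0687+.03),toolR(n))
E
```

```text
224.0 132 ((320.1650085449219, 136.58641052246094), (18.772485733032227, 21.983474731445312), 86.16515350341797) [ 0.4553 -0.0881  0.0633]
224.0 75 ((320.07568359375, 136.42559814453125), (17.557695388793945, 20.25889015197754), 87.57670593261719) [ 0.4555 -0.088   0.0634]
t 11.8 row [0.206 0.024 1.964] [0.0247 0.4678 0.007 ]
```

Request:
move_arm([
  [-1, 0.2, 0.02, 0.2, 0.006, 0.12, 0.002],
  [-1, 0.2, 0.02, 0.4, 0.012, 0.24, 0.003],
  [-1, 0.2, 0.02, 0.6, 0.018, 0.36, 0.005],
  [-1, 0.2, 0.02, 0.8, 0.025, 0.468, 0.007],
  [-1, 0.2, 0.02, 1.2, 0.025, 0.468, 0.007],
  [-1, 0.2, 0.02, 1.6, 0.025, 0.468, 0.007],
  [-1, 0.2, 0.02, 1.9, 0.025, 0.468, 0.007],
  [-1, 0.2, 0.02, 1.9, 0.025, 0.468, 0.007],
  [-1, 0.2, 0.02, 1.9, 0.025, 0.468, 0.007],
  [-1, 0.2, 0.02, 1.9, 0.025, 0.468, 0.007],
])

```text
time_s: 12.8
ee_pos: [0.4111, -0.0908, 0.156]
eef_rot: [-3.113, -0.469, -0.014]
force: [-0.4, 0.4, -1.4]
grip_width: 0.0241
grip_force: 35.0
```

```bash
python3 - <<'E'
from ring import *
P,Rm,a,d,m,n=ringw("w5")
tip=P+Rm[:,2]*.0687;print("tip",tip.round(4),"axis",Rm[:,2].round(4))
s,sd=ctrl.camera("side");x=cv2.resize(s[120:240,280:440],None,fx=4,fy=4,interpolation=2)[:,:,::-1]
y=cv2.resize(a[40:240,220:420],(480,480),interpolation=2)[:,:,::-1];cv2.imwrite("pics/c5.png",np.hstack([cv2.resize(x,(320,240)),cv2.resize(y,(480,480))[:240]*0]) if 0 else np.hstack([y,cv2.resize(x[:, 80:400],(320,480))]))
ring=np.array([.4555,-.088,.0633]);nn=np.array([-.45,-.023,.8925]);nn/=np.linalg.norm(nn)
print("gap",(tip-ring)@nn,"side px tip",proj("side",tip),"ring",proj("side",ring))
row(ring+nn*(.0687+.01),toolR(nn));F=[]
for c in range(5):ctrl.camera("side");F.append(ctrl.get_obs()["force"])
print(np.mean(F,0))
E
```

```text
[ 0.4111 -0.0908  0.156 ] [(0.74, array([321.8, 205.1]))]
plane [ 0.4733 -0.1002  0.072 ] [-0.4482 -0.0214  0.8937] slope 0.4654 0.000631096157280269 11768
blob [ 297  193   50   48 1091] ((320.8291931152344, 219.80430603027344), (40.87839126586914, 48.070247650146484), 176.10728454589844) [ 0.443  -0.088   0.0571]
net [ 0.4554 -0.0891  0.0633]
tip [ 0.4421 -0.0892  0.0948] axis [ 0.452   0.0222 -0.8917]
gap 0.03413235637129112 side px tip [[370.38118894 159.50865696]] ring [[364.08534056 168.55712562]]
t 12.95 row [-0.037 -0.009  0.48 ] [ 0.0009 -0.0021 -0.0007]
[-0.14642116  0.11880701 -0.86649829]
```

View pics/c5.png

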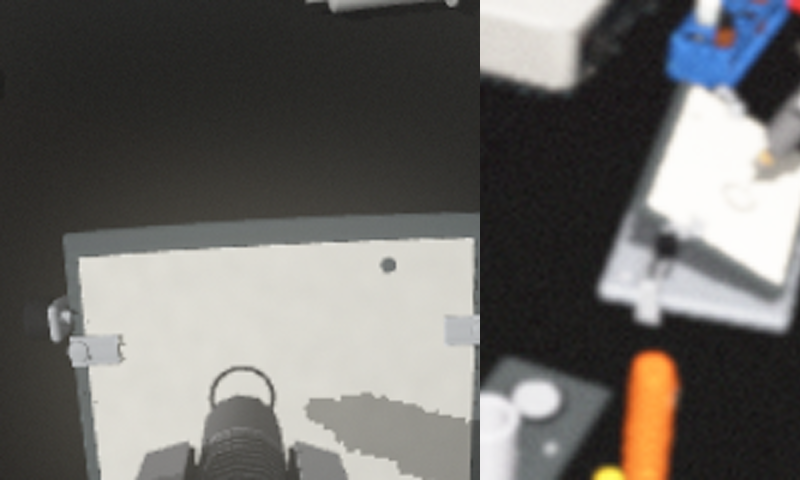

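The ring shows just ahead of the barrel at wrist (321,~205), with its top edge at row 193. The side view shows the nose just above the ring on the near side, as computed.

```bash
python3 - <<'E'
from ring import *
P,Rm,_=pose();m=[.4733,-.1002,.072];n=np.array([-.4482,-.0214,.8937]);n/=np.linalg.norm(n)
x=Rm[:,0];t=wpt([320.8,193.3],P,Rm,m,n);print("top->centre",(t-x*.013).round(4))
l=wpt([307.5,205],P,Rm,m,n);r=wpt([334.6,205],P,Rm,m,n);print(l.round(4),r.round(4),((l+r)/2).round(4))
s=cv2.imread("pics/w5.png").max(2);a=[]
vv,uu=np.mgrid[0:400,0:640];sel=(vv<206)&(vv>188)&(abs(uu-321)<18)&(s<185)
# circle fit of ring pixels (panel coords), radius 11.5mm
pts=np.array([wpt([u,v],P,Rm,m,n) for v,u in np.argwhere(sel)]);e1=x-n*(x@n);e1/=np.linalg.norm(e1);e2=np.cross(n,e1)
o=np.array([.4555,-.088,.0633]);q=np.c_[(pts-o)@e1,(pts-o)@e2]
from scipy.optimize import least_squares
f=least_squares(lambda c:np.hypot(q[:,0]-c[0],q[:,1]-c[1])-.0115,[0,0],loss="soft_l1",f_scale=.001);print(f.x,len(q),np.median(abs(f.fun)),(o+f.x[0]*e1+f.x[1]*e2).round(4))
E
```

```text
top->centre [ 0.4529 -0.0882  0.062 ]
[ 0.4549 -0.0763  0.0634] [ 0.4549 -0.1006  0.0628] [ 0.4549 -0.0884  0.0631]
[-1.18307370e-03  8.54590108e-05] 112 0.00063319859665034 [ 0.4544 -0.0879  0.0628]
```

Request:
move_arm([
  [-1, -0.05, -0.01, 0.2, 0, 0, 0],
  [-1, -0.05, -0.01, 0.4, 0, 0, 0],
  [-1, -0.05, -0.01, 0.54, 0, 0, 0],
  [-1, -0.05, -0.01, 0.58, 0, 0, 0],
  [-1, -0.05, -0.01, 0.6, 0, 0, 0],
  [-1, -0.05, -0.01, 0.6, 0, 0, 0],
  [-1, -0.05, -0.01, 0.6, 0, 0, 0],
])

```text
time_s: 13.9
ee_pos: [0.422, -0.0896, 0.1275]
eef_rot: [-3.113, -0.468, -0.014]
force: [0.1, 0.5, -0.9]
grip_width: 0.0238
grip_force: 35.0
```

```bash
cat > f.py <<'E'
from h import *
n=np.array([-.4495,-.0217,.893]);n/=np.linalg.norm(n);ring=np.array([.4548,-.088,.063]);F=[]
for c in range(8):ctrl.camera("side");P,Rm,o=pose();F.append(o["force"])
tip=P+Rm[:,2]*.0687;v=tip-ring;x=Rm[:,0]
print("gap mm",(v@n*1e3).round(2),"off x,y",(v@x*1e3).round(2),(v@Rm[:,1]*1e3).round(2),"axis err deg",np.degrees(np.arccos(-n@Rm[:,2])).round(2),"Fn",np.mean(F,0)@n,np.std(F,0)@abs(n)/8**.5,"F",np.mean(F,0).round(2),o["time_s"])
E
python3 f.py
```

```text
gap mm 3.58 off x,y -0.26 -0.01 axis err deg 0.12 Fn -1.1541842425890212 0.19861027920811647 F [ 0.15  0.1  -1.21] 14.3
```

Baseline force along the normal is about -0.9 N, so half in should read about +4.0 N. I'll press on in small steps.

Request:
move_arm([
  [-1, 0, 0, 0.03, 0, 0, 0],
  [-1, 0, 0, 0.06, 0, 0, 0],
  [-1, 0, 0, 0.08, 0, 0, 0],
  [-1, 0, 0, 0.1, 0, 0, 0],
  [-1, 0, 0, 0.1, 0, 0, 0],
  [-1, 0, 0, 0.1, 0, 0, 0],
])

```text
time_s: 14.9
ee_pos: [0.4242, -0.0895, 0.1229]
eef_rot: [-3.113, -0.468, -0.014]
force: [-2.2, 0.5, 1.7]
grip_width: 0.0237
grip_force: 35.0
```

```bash
python3 f.py
```

```text
gap mm -1.45 off x,y -0.3 -0.04 axis err deg 0.12 Fn 2.512831054426699 0.19910742584442548 F [-1.38 -0.36  2.11] 15.3
```

Request:
move_arm([
  [-1, 0, 0, 0.02, 0, 0, 0],
  [-1, 0, 0, 0.04, 0, 0, 0],
  [-1, 0, 0, 0.045, 0, 0, 0],
  [-1, 0, 0, 0.045, 0, 0, 0],
  [-1, 0, 0, 0.045, 0, 0, 0],
  [-1, 0, 0, 0.045, 0, 0, 0],
])

```text
time_s: 15.9
ee_pos: [0.4252, -0.0894, 0.1209]
eef_rot: [-3.113, -0.468, -0.014]
force: [-3.4, -0.3, 3.4]
grip_width: 0.0235
grip_force: 35.0
```

```bash
python3 f.py; python3 f.py; python3 - <<'E'
from ring import *
P,Rm,a,d,m,n=ringw("w6")
s,_=ctrl.camera("side");x=cv2.resize(s[130:210,310:410],(500,400),interpolation=2)[:,:,::-1]
y=cv2.resize(a[150:280,270:370],(300,400),interpolation=2)[:,:,::-1];cv2.imwrite("pics/c6.png",np.hstack([y,x]))
E
```

```text
gap mm -3.72 off x,y -0.3 -0.0 axis err deg 0.11 Fn 4.045266170101072 0.09766587406435769 F [-2.27 -0.14  3.39] 16.3
gap mm -3.72 off x,y -0.28 -0.01 axis err deg 0.11 Fn 4.447403337789102 0.21567268235659534 F [-2.24 -0.25  3.85] 16.7
[ 0.4252 -0.0894  0.1208] [(0.98, array([321.8, 216.3]))]
plane [ 0.4774 -0.0995  0.0741] [-0.4486 -0.0217  0.8935] slope 0.4658 0.0006163413363155132 13989
blob [ 294  200   55   52 1729] ((321.48388671875, 227.90682983398438), (46.578094482421875, 52.13258361816406), 176.9509735107422) [ 0.4451 -0.088   0.0582]
net [ 0.4537 -0.0884  0.0625]
```

View pics/c6.png

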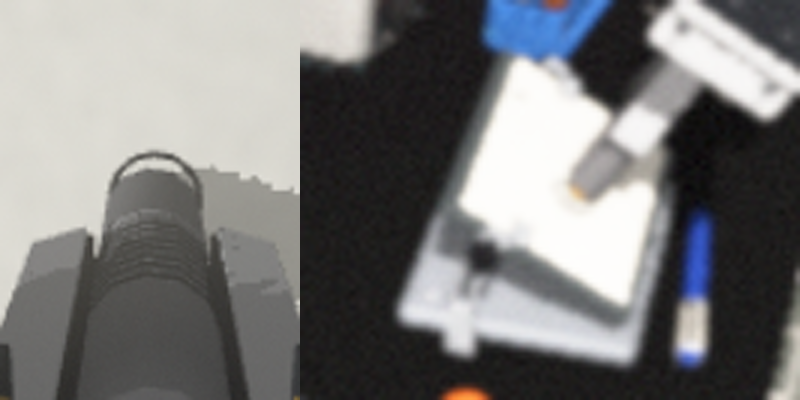

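The nose is square on the panel inside the ring: the ring's rim shows evenly round the barrel at crop (155,155). The slope is unchanged at 0.466, and the nose is in about 4 mm by both force and kinematics.

```bash
python3 -c "
from station import ctrl
print(ctrl.hand_in())"
```

```text
the job is handed in; nothing more can be done
None
```

I zeroed the gauge on the steel disc (nose about 3.8 mm in, held over a second), then handed the job in with it pressed square in the ring on the panel, nose about 4 mm in; the measured panel slope was unchanged and the other objects were not touched.

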